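# Open the sample drawer by the concealed catch in its ledge

## Task

The sample drawer of the white bench cabinet is held shut by a concealed catch in the metal ledge along the cabinet's top front edge. With light pressure, feel along the ledge with the closed fingertips until they sink into the hidden recess, and press the catch down there until the drawer springs out a little. Then draw the drawer fully open by its handle and let go, leaving the sample cup in it standing and the things round about undisturbed.

Things in the scene. Friction and masses are not known exactly. Their poses are not given: they have to be found in the camera images.
- cabinet: White steel bench cabinet with one drawer, fixed to the worktop, 170 mm deep (x), 260 mm wide (y), 160 mm high. Origin at the middle of its underside on the worktop; -x of its frame is the front (towards the robot), y runs along its width. The flat top begins 50 mm in front of the origin (x = -0.050) and runs to the back.
- ledge: Fluted steel ledge along the cabinet's top front edge: 35 mm deep (x), 260 mm long (y), its face 145 mm above the worktop, a 15 mm riser behind it. Origin at the middle of its face, axes as the cabinet's. All of it looks alike and is rigid but for one place, not to be seen, that differs each time: its middle lies up to 37 mm from this origin along y, either way; see drawer.
- drawer (a joint): How far the drawer is out, m: 0 shut, 0.10 at its stop. The hidden place in the ledge is a flush sprung cover 36 mm long, of full depth: it yields to about 1 N and sinks 6 mm between square walls onto the catch; some 8 N takes both 6 mm deeper (bottom at 12 mm), the catch lets go and a spring throws the drawer out by 24 mm. Then it runs freely.
- drawer_handle (a point): Middle of the drawer's steel bar handle, which runs along the cabinet's y: a round bar 11 mm thick and 120 mm long, 108 mm above the worktop, its middle line 35 mm in front of the drawer's front. With the drawer shut it lies 115 mm in front of the cabinet's origin; it moves with the drawer (drag 1 to 4 N). Pinch it from above.
- sample_cup: Sample container with a yellow screw lid, 61 mm across, 62 mm high, standing loose in the left half (+y) of the drawer, out of sight while it is shut. Origin at the middle of its underside, z up.
- petri_top: Lidded petri dish, 58 mm across, 15 mm high, lying loose on the cabinet's top behind the ledge. Origin at the middle of its underside.
- beaker: Clear plastic beaker, 62 mm wide, 74 mm high, standing loose to the front right of the cabinet. Origin at the middle of its underside.
- stand_blue: Blue ring stand, fixed, not part of the job: keep clear of it. It stands to the left of the cabinet, between it and the arm's start. Origin at the middle of its flat base; the rod is 760 mm high; its ring with a glass funnel lies 0.28 to 0.35 m up and reaches some 0.11 m from the origin towards the robot and to the left (+y).
- stopper: Red rubber stopper, 31 mm across, 26 mm high, standing loose on the cabinet's top, near its right end (-y). Origin at the middle of its underside.

How it is judged:
On the way:
1. the catch has let go and the drawer has sprung out (more than 15 mm) (value of joint drawer above 0.015 m), for 0.1 s.
At the end, for the whole second after the job is handed in: The drawer stands open to within 8 mm of its stop (more than 92 mm out) and at rest, with the sample cup upright in it (value of joint drawer above 0.092 m and velocity of joint drawer below 0.01 m/s and angle between sample_cup's own z axis and vertical below 0.15 rad and linear speed of sample_cup below 0.02 m/s); the robot touches nothing.
It fails at once if the ledge is pressed or pushed with more than 30 N (contact force between any of the fingers, the arm and ledge above 30 N).
It fails at once if the sample cup tips over (angle between sample_cup's own z axis and vertical above 0.5 rad).
It fails at once if the petri dish on the cabinet is pushed by more than 20 mm or off it (distance of petri_top from where it was at the start of the episode above 0.02 m).
It fails at once if the beaker is moved by more than 20 mm (distance of beaker from where it was at the start of the episode above 0.02 m).
It fails at once if the stopper is moved by more than 20 mm (distance of stopper from where it was at the start of the episode above 0.02 m).
It also fails if it takes over 51 s, if anything falls off the work surface, if the arm or the gripper's body presses on something with over 40 N, if the wrist force passes 120 N, or if a joint passes its speed limit or range.

## Robot

A 7-joint arm with a two-finger parallel gripper is mounted at the origin on a cart in front of the work surface, level with it; the furniture and walls round the work are solid. World frame = base frame: x ahead of the robot, y to its left, z up, the work surface at z = 0. Lengths are in m, angles in rad, forces in N, time in s.
With the tool pointing down it reaches from about 0.425 to 0.95 m from the base axis. Payload 4.7 kg.
Tool frame: the origin (TCP) lies midway between the tips of the shut fingers; the grasp point (between the pads) lies 19 mm behind it (env.pinch_z is the distance from the TCP to the grasp point, in m); z points along the fingers, y is the line along which they close (so a half turn about z gives the same grasp; the last joint's range is limited). The gripper opens to 85 mm and grips with 20 to 120 N. Pads are 22 mm wide; open, the fingers measure 114 mm over their backs; the gripper's body (76 mm by 85 mm) begins 54 mm behind the grasp point. The pads swing forward as they close: fully open they stand 13 mm farther back than shut.
Start: joints at [-1.353, 0.469, -0.049, 1.532, 0.024, 1.141, -0.082], TCP at [0.165, 0.655, 0.194] pointing down, gripper open.
Joint ranges: [-2.59, 2.59], [-0.33, 1.99], [-1.39, 1.29], [0.1, 2.45], [-1.04, 4.18], [0.21, 1.99], [-2.66, 2.66]. Speed limits (rad/s): [2.57, 2.57, 3.14, 3.14, 3.14, 3.14, 3.14].

## Interface

Orientations are given as a rotation vector (axis times angle).
In Python, from station import env gives the robot as it stands.
- The arm moves only by the tool arm_command, never from a script. Its argument "moves" is a list of rows, each a list of 5 numbers: the shift along the world's x, y, z in units of 25 mm (1.0 is 25 mm), then the turn about the world's z in units of 10 degrees (1.0 is 10 degrees), then the opening, from -1 (shut) to 1 (fully open). In form: [[tx, ty, tz, roll, grip], ...]. A call has 1 to 5 rows; each row shifts and turns the commanded pose from where the row before left it; what a row does not reach is not made up. A row lasts 1/8 s, in which the tool goes at most 62.5 mm and 10.7 degrees, less where a joint would pass 70% of its speed; a pose out of reach is approached as far as the arm can. A call is refused whole if a number of a shift passes 1 or a number of a turn 1, either way. A call with a gripper value outside its range is refused whole. The fingers move at their own pace and stop on an object; "grip_force" is the grip in N (left out, the last holds). Time passes only in rows, so rows that do not move let the fingers close. It gives the time, the measured TCP pose, the force, the opening and the grip force at its end, in the units of the state.
- env.get_obs(): the state, without advancing time (a new reading comes with each control period).
- env.capture(name): name is "scene" or "side" or "wrist"; returns a dict with "frame" (384x512x3 uint8, red, green, blue), "intrinsics" (3x3 intrinsics, pixels), "k1" (the pictures are not rectified: a ray, as slopes to the right and down, at radius r is drawn at 1 + k1 r^2 times it, then the intrinsics apply), "R" (3x3) and "t" (3): a world point X has camera coordinates R X + t. Camera axes: x right, y down, z forward; pixel columns grow to the right and rows downward; lengths in m; the calibration is good to about 2 mm. A picture is of the moment at which its call begins. There is no depth.
- env.sign_off(): hands the job in; it is judged then, once.
Trained networks look in a picture, given as the dict that the camera call returned (one of the last four; its "shot" number tells which), for a name from the list of things; names that differ only in an ending like _2 or _b are one class to them, and where a whole thing is asked for, a point or a joint stands for the part that bears it (a point fixed in the world has none). Each returns a list of dicts, best first, with "score" (0 to 1); they miss things now and then, are a little off and sometimes report something else, mostly with a low value. They report only what shows in the picture. A call takes as long as a camera call.
- env.look_for(picture, label): "centre" ([column, row] in pixels, amid what is visible of it).
- env.masks_of(picture, label): "mask" (384x512 bool, what is visible of it) and "centre" ([column, row] in pixels, amid what is visible of it).
- env.tip_of(picture, label): "centre" ([column, row] in pixels: a listed point, or the origin of a listed thing).
The state is a dict: "t": time; "qpos": joint angles; "joint_velocities": joint speeds; "tau": joint torques, N m; "position": TCP position; "tcp_rot": TCP orientation; "force": force on the tool from outside, world axes, zero at the start; "wrist_torque": the same for the moment, N m; "finger_gap": finger opening in m; "grasp_force": force on a finger pad.
Only numpy, scipy, OpenCV 4.12 (cv2) and the standard library are available. Lean on these libraries where they do the work, as an engineer would, in place of code of your own. Each camera call takes 0.05 s, during which the arm holds its last target. There are 200 camera calls.

## Working session

There is one attempt and no reset: what is moved stays moved. The work goes in short steps, Python scripts to look and compute and a tool call to move; the robot and the scene stay as the last step left them, time stands still between calls to the robot, and variables do not carry over. Pictures are saved under pics/ and viewed, at most 10 in all, crops included, and the job is handed in when it is done.

Besides the shell and the picture viewer there is one more tool, called as name(argument=value, ...) on one line, values as JSON. arm_command: Moves the arm, as the interface text tells. Its arguments: {"type":"object","properties":{"moves":{"type":"array"},"grip_force":{"type":"number"}},"required":["moves"]}

```bash
mkdir -p pics
cat > h.py <<'E'
import numpy as np, cv2
from station import env
def ray(p,px):
    K=p["intrinsics"];k=np.float64(p["k1"])
    s=cv2.undistortPoints(np.array([[px]],float),np.array(K,float),np.array([k,0,0,0,0.])).ravel()
    R=np.array(p["R"]);t=np.array(p["t"])
    d=R.T@np.array([s[0],s[1],1]);return -R.T@t,d/np.linalg.norm(d)
def atz(p,px,z):
    o,d=ray(p,px);return o+d*(z-o[2])/d[2]
def tri(rs):
    A=np.zeros((3,3));b=np.zeros(3)
    for o,d in rs:
        M=np.eye(3)-np.outer(d,d);A+=M;b+=M@o
    x=np.linalg.solve(A,b);return x,[np.linalg.norm((np.eye(3)-np.outer(d,d))@(x-o)) for o,d in rs]
def proj(p,X):
    K=np.array(p["intrinsics"]);c=np.array(p["R"])@X+np.array(p["t"]);s=c[:2]/c[2];s=s*(1+np.float64(p["k1"])*(s@s))
    return K[:2,:2]@s+K[:2,2]
E
python3 - <<'E'
from h import *
P={n:env.capture(n) for n in("scene","side")}
cv2.imwrite("pics/a.png",np.vstack([P[n]["frame"][:,:,::-1] for n in P])[:, :])
for n in P: cv2.imwrite(f"pics/{n}.png",P[n]["frame"][:,:,::-1])
for l in["cabinet","ledge","drawer_handle","petri_top","beaker","stand_blue","stopper"]:
    rs=[]
    for n in P:
        r=env.tip_of(P[n],l)
        if r: rs.append(ray(P[n],r[0]["centre"])); print(l,n,np.round(r[0]["centre"]),round(r[0]["score"],2))
    if len(rs)==2: x,e=tri(rs);print("   ",x.round(4),np.round(e,4))
o=env.get_obs();print(o["t"],o["position"],o["tcp_rot"],o["force"],o["finger_gap"])
E
```

```text
cabinet scene [250. 261.] 0.92
ledge scene [257. 187.] 0.64
drawer_handle side [250. 188.] 0.8
petri_top scene [282. 213.] 0.93
petri_top side [316. 152.] 0.8
    [ 0.6906 -0.1985  0.1612] [0.001 0.001]
beaker scene [141. 206.] 0.6
beaker side [235. 328.] 0.61
    [ 0.3562 -0.4652 -0.0028] [0.0039 0.0039]
stopper scene [225. 207.] 0.69
stopper side [324. 182.] 0.73
    [ 0.649  -0.3012  0.1601] [0.0023 0.0023]
0.8 [0.16487594 0.65456359 0.19432428] [-3.86691144e-01 -3.11767140e+00 -9.81297516e-05] [ 0.96163721  0.36017423 -0.46095823] 0.08516294517806512
```

View pics/scene.png

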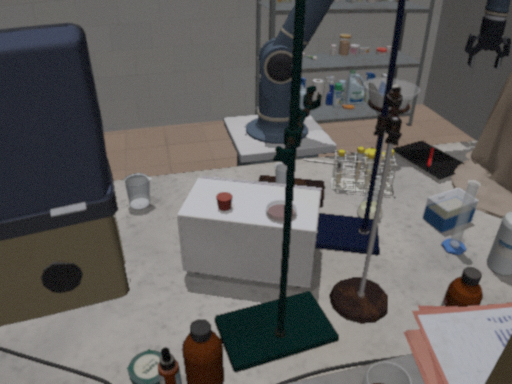

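View pics/side.png

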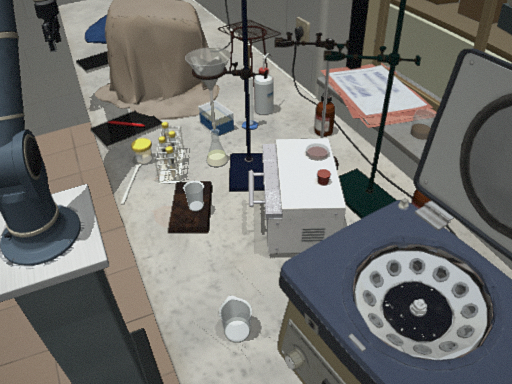

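Scene: the cabinet is at about (250,230), petri dish (282,211), stopper (225,202), beaker (138,190), and the blue stand's base is behind-left of it. Side: the handle is at (250,188), ledge (272,180), petri dish (317,152), stopper (323,177), beaker (236,320). Next I'll crop closer for the cabinet corners.

Run:
```python
from h import *
a=env.capture("side");b=env.capture("scene")
f=a["frame"][130:260,235:355,::-1]; g=b["frame"][170:300,170:330,::-1]
f=cv2.resize(f,None,fx=3.2,fy=4.4,interpolation=3)
g=cv2.resize(g,None,fx=2.5,fy=4.4,interpolation=3)
h=min(f.shape[0],g.shape[0]);cv2.imwrite("pics/c.png",np.hstack([f[:h],g[:h]]));print(f.shape,g.shape)
for p in(a,b):
  for l in["cabinet","ledge","drawer","drawer_handle","stand_blue"]:
    r=env.masks_of(p,l)
    for q in r[:2]:
      m=q["mask"].astype(np.uint8); ys,xs=np.nonzero(m)
      c=cv2.approxPolyDP(cv2.convexHull(np.c_[xs,ys]),3,True)[:,0]
      print(l,round(q["score"],2),np.round(q["centre"]),len(xs),c.tolist())
```

```text
(572, 384, 3) (572, 400, 3)
cabinet 0.87 [296. 195.] 7721 [[339, 230], [301, 252], [269, 252], [249, 204], [249, 172], [264, 144], [328, 139], [345, 206]]
ledge 0.84 [273. 183.] 1146 [[279, 218], [266, 216], [264, 144], [275, 145], [282, 210]]
drawer 0.8 [251. 189.] 240 [[252, 206], [250, 171], [262, 173], [263, 202]]
drawer_handle 0.85 [252. 188.] 255 [[262, 173], [262, 202], [250, 206], [249, 172]]
cabinet 0.68 [241. 232.] 11575 [[321, 189], [308, 287], [182, 268], [177, 214], [197, 178], [210, 176]]
ledge 0.51 [256. 183.] 272 [[320, 189], [202, 177]]
ledge 0.42 [243. 234.] 11485 [[320, 189], [307, 286], [184, 269], [177, 216], [202, 177]]
drawer_handle 0.32 [227. 202.] 260 [[231, 207], [219, 209], [217, 195], [230, 193]]
```

View pics/c.png

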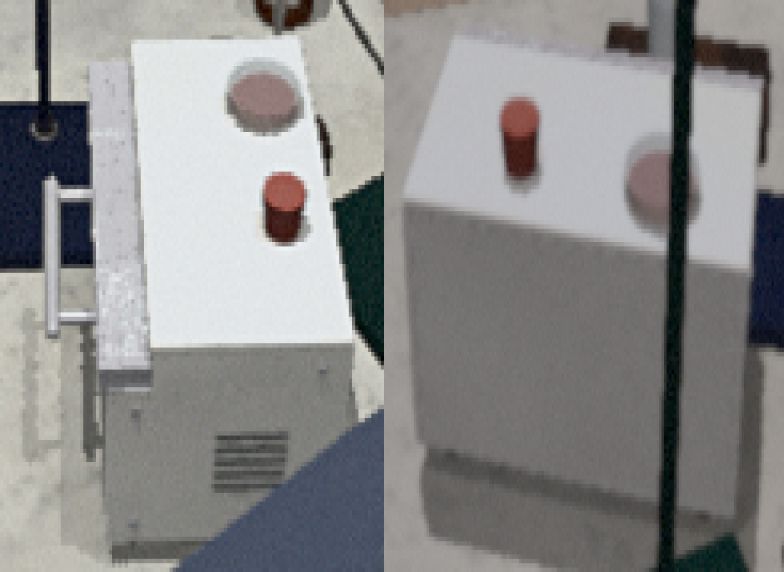

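The crop shows the top's corners, the ledge's ends and the handle bar clearly; I'll fit the cabinet pose to them.

Run:
```python
from h import *
from scipy.optimize import least_squares
a=env.capture("side");b=env.capture("scene")
S=[(133,41,-.05,.13,.16),(300,40,.085,.13,.16),(354,343,.085,-.13,.16),(151,348,-.05,-.13,.16),(89,62,-.085,.13,.145),(98,369,-.085,-.13,.145),(50,178,-.115,.06,.108),(53,336,-.115,-.06,.108)]
C=[(406,200,.085,-.13,.16),(752,268,.085,.13,.16),(452,37,-.05,-.13,.16),(760,88,-.05,.13,.16)]
ob=[(a,((u+.5)/3.2+234.5,(v+.5)/4.4+129.5),X) for u,v,*X in S]+[(b,((u-384+.5)/2.5+169.5,(v+.5)/4.4+169.5),X) for u,v,*X in C]
def W(q,X):
    c,s=np.cos(q[2]),np.sin(q[2]);return np.array([q[0]+c*X[0]-s*X[1],q[1]+s*X[0]+c*X[1],X[2]+q[3]])
f=lambda q:np.concatenate([proj(p,W(q,X))-u for p,u,X in ob])
for sel in (ob,ob[:8],ob[8:]):
    g=lambda q:np.concatenate([proj(p,W(q,X))-u for p,u,X in sel])
    r=least_squares(g,[.65,-.25,0,0],loss="soft_l1");print(r.x.round(4),r.fun.reshape(-1,2).round(1).tolist())
    if sel is ob:q=r.x
print("handle",W(q,[-.115,0,.108]),"ledge",W(q,[-.0675,0,.145]),"top",W(q,[-.0675,.037,0]),W(q,[-.0675,-.037,0]))
c=env.capture("wrist");print(np.round(np.array(c["R"]),2).tolist(),(-np.array(c["R"]).T@c["t"]).round(3))
s=atz(a,(248,157),0);print("stand rod base",s, "tray cup",atz(a,(197,205),0))
for l in["stand_blue"]:
  print([ (r["centre"],r["score"]) for r in env.look_for(a,l)],[(r["centre"],r["score"]) for r in env.tip_of(a,l)])
from scipy.spatial.transform import Rotation as Ro
print(Ro.from_rotvec(env.get_obs()["tcp_rot"]).as_matrix().round(3))
```

```text
[ 0.6235 -0.2384 -0.4235 -0.0019] [[-0.8, -0.2], [-0.4, -0.9], [0.4, -0.8], [-0.0, -0.5], [-0.7, 0.2], [-0.2, 0.3], [0.3, 2.3], [-0.2, -1.2], [-2.1, -0.4], [-0.4, 0.6], [0.1, 0.1], [0.5, 1.4]]
[ 0.624  -0.2387 -0.4307 -0.0028] [[-0.2, 0.1], [0.2, -0.4], [0.3, -0.3], [-0.2, -0.2], [-0.1, 0.4], [-0.3, 0.5], [0.7, 2.3], [-0.1, -1.2]]
[ 0.6168 -0.2358 -0.4074 -0.0058] [[-0.5, -0.2], [0.2, -0.8], [0.3, 0.5], [-0.0, 0.5]]
handle [ 0.51868809 -0.19112256  0.10608772] ledge [ 0.5619922  -0.21064188  0.14308772] top [ 0.57719673 -0.17691026 -0.00191228] [ 0.54678768 -0.24437351 -0.00191228]
[[0.25, 0.97, 0.0], [0.92, -0.23, 0.3], [0.29, -0.07, -0.95]] [0.09  0.672 0.373]
stand rod base [0.6219873  0.05870435 0.        ] tray cup [ 0.41093187 -0.07707423  0.        ]
[] []
[[-0.97   0.244 -0.   ]
 [ 0.244  0.97   0.   ]
 [ 0.     0.    -1.   ]]
```

Run:
```python
from h import *
a=env.capture("side");b=env.capture("scene")
print("base",atz(b,(368,225),0),atz(a,(248,157),0))
for u,v in [((208,55),(392,88)),((210,76),(389,108))]:
    print(tri([ray(a,u),ray(b,v)]))
# funnel rim extents at z .35
for u in [(187,62),(208,50),(229,66),(208,75)]: print(u,atz(a,u,.35).round(3))
f=np.hstack([a["frame"][20:200,170:290,::-1],b["frame"][60:240,340:460,::-1]])
cv2.imwrite("pics/d.png",cv2.resize(f,None,fx=3.2,fy=3.2,interpolation=3))
for l in ["beaker","petri_top","stopper"]:
  for p in(a,b): print(l,[(np.round(r["centre"]),round(r["score"],2)) for r in env.look_for(p,l)])
```

```text
base [0.57240945 0.06228266 0.        ] [0.6219873  0.05870435 0.        ]
(array([0.53262477, 0.0876599 , 0.33159344]), [np.float64(0.0018772885995691764), np.float64(0.0018772885995691675)])
(array([0.53158394, 0.08665335, 0.27968673]), [np.float64(0.00429109211781119), np.float64(0.004291092117811116)])
(187, 62) [0.461 0.036 0.35 ]
(208, 50) [0.531 0.081 0.35 ]
(229, 66) [ 0.541 -0.034  0.35 ]
(208, 75) [ 0.481 -0.056  0.35 ]
beaker [(array([233., 318.]), 0.96)]
beaker [(array([139., 187.]), 0.89)]
petri_top [(array([316., 150.]), 0.65)]
petri_top [(array([278., 209.]), 0.94)]
stopper [(array([323., 176.]), 0.49)]
stopper [(array([226., 200.]), 0.49)]
```

View pics/d.png

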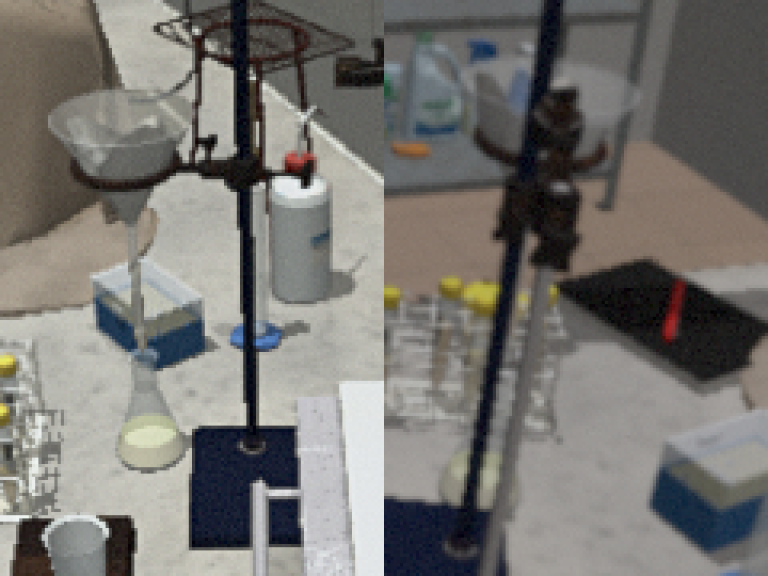

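The crop shows the funnel rim near side pixel (208,57), about (0.53,0.09,0.33), and the rod behind it. I'll pass robot-side of it with the tool high.

arm_command(moves=[[0,-0.6,1,0,-1],[0,-1,1,0,-1],[0.2,-1,1,-0.5,-1],[0.2,-1,1,-0.5,-1],[0.2,-1,1,-0.5,-1]])

```text
t: 2.68
position: [0.18, 0.5387, 0.3203]
tcp_rot: [-0.795, -3.039, -0.001]
force: [0.9, 0.6, 0.5]
finger_gap: 0.0004
grasp_force: 0.0
```

arm_command(moves=[[0.2,-1,1,-0.5,-1],[0.3,-1,1,-0.5,-1],[0.3,-1,1,-0.5,-1],[0.3,-1,1,-0.5,-1],[0.5,-1,0.5,-0.5,-1]])

```text
t: 3.3
position: [0.22, 0.4141, 0.4336]
tcp_rot: [-1.432, -2.796, -0.004]
force: [0.6, -0.1, -0.2]
finger_gap: 0.0003
grasp_force: 0.0
```

arm_command(moves=[[0.6,-1,0,-0.5,-1],[0.6,-1,0,-0.5,-1],[0.6,-1,0,-0.5,-1],[0.6,-1,0,-0.5,-1],[0.6,-1,0,-0.5,-1]])

```text
t: 3.92
position: [0.2958, 0.2879, 0.4318]
tcp_rot: [2.008, 2.416, 0.0]
force: [0.1, 0.6, -0.1]
finger_gap: -0.0001
grasp_force: 0.0
```

arm_command(moves=[[0.6,-1,0,-0.5,-1],[0.6,-1,0,-0.5,-1],[0.6,-1,0,-0.5,-1],[0.6,-1,0,-0.5,-1],[0.6,-1,0,-0.5,-1]])

```text
t: 4.55
position: [0.3708, 0.1629, 0.4318]
tcp_rot: [2.483, 1.924, 0.0]
force: [-0.1, -0.1, 0.3]
finger_gap: 0.0002
grasp_force: 0.0
```

arm_command(moves=[[0.3,-1,0,-0.5,-1],[0.3,-1,0,-0.5,-1],[0.3,-1,0,0,-1],[0.3,-1,0,0,-1],[0.3,-1,0,0,-1]])

```text
t: 5.18
position: [0.4075, 0.038, 0.4319]
tcp_rot: [-2.639, -1.704, -0.001]
force: [0.2, 0.2, -0.5]
finger_gap: 0.0002
grasp_force: 0.0
```

arm_command(moves=[[0.3,-1,0,0,-1],[0.3,-1,0,0,-1],[0.3,-1,0,0,-1],[0.3,-1,0,0,-1],[0.3,-1,0,0,-1]])

```text
t: 5.8
position: [0.4447, -0.087, 0.4319]
tcp_rot: [-2.639, -1.705, -0.001]
force: [-0.2, 0.5, -0.6]
finger_gap: 0.0003
grasp_force: 0.0
```

arm_command(moves=[[0.2,-1,-1,0,-1],[0.2,-1,-1,0,-1],[0.2,-1,-1,0,-1],[0.2,-0.5,-1,0,-1],[0,0,-0.2,0,-1]])

```text
t: 6.42
position: [0.4636, -0.174, 0.3256]
tcp_rot: [-2.639, -1.701, 0.005]
force: [0.5, 0.1, 0.2]
finger_gap: -0.0004
grasp_force: 0.0
```

Run:
```python
from h import *
p=env.capture("wrist");o=env.get_obs()
print(o["t"],o["position"],o["tcp_rot"],o["force"])
cv2.imwrite("pics/w1.png",p["frame"][:,:,::-1])
from math import *
for l in["ledge","drawer_handle","cabinet","petri_top","stopper"]:
    r=env.tip_of(p,l); 
    if r: print(l,np.round(r[0]["centre"],1),round(r[0]["score"],2),[atz(p,r[0]["centre"],z).round(4).tolist() for z in(.145,.108,.16)])
    r=env.masks_of(p,l)
    if r and l in("ledge","drawer_handle"):
        m=r[0]["mask"];ys,xs=np.nonzero(m);print(cv2.approxPolyDP(cv2.convexHull(np.c_[xs,ys]),3,True)[:,0].tolist(),r[0]["score"])
q=[.6235,-.2384,-.4235];c,s=cos(q[2]),sin(q[2])
for X in [(-.085,.13,.145),(-.085,-.13,.145),(-.05,.13,.16),(-.05,-.13,.16),(-.115,.06,.108),(-.115,-.06,.108)]:
    print(X,proj(p,np.array([q[0]+c*X[0]-s*X[1],q[1]+s*X[0]+c*X[1],X[2]])).round(0))
```

```text
6.475 [ 0.4640081  -0.17310094  0.32595572] [-2.63778634 -1.70412207  0.00294656] [ 0.84145361  0.33820137 -0.28710346]
ledge [337.7 160.8] 0.97 [[0.5614, -0.2118, 0.145], [0.5681, -0.2228, 0.108], [0.5587, -0.2073, 0.16]]
[[362, 42], [343, 252], [318, 255], [315, 244], [329, 48], [332, 42]] 0.62
drawer_handle [294.8 157.4] 0.87 [[0.5156, -0.1864, 0.145], [0.5176, -0.1948, 0.108], [0.5148, -0.1829, 0.16]]
[[327, 60], [320, 185], [313, 232], [289, 198], [291, 111], [315, 66]] 0.77
cabinet [337.2 160.8] 0.64 [[0.5608, -0.2115, 0.145], [0.5675, -0.2226, 0.108], [0.5581, -0.207, 0.16]]
petri_top [448. 104.] 0.97 [[0.698, -0.2017, 0.145], [0.7188, -0.2117, 0.108], [0.6896, -0.1976, 0.16]]
stopper [436.7 200.1] 0.87 [[0.6581, -0.3109, 0.145], [0.6748, -0.3322, 0.108], [0.6514, -0.3023, 0.16]]
(-0.085, 0.13, 0.145) [332.  41.]
(-0.085, -0.13, 0.145) [317. 255.]
(-0.05, 0.13, 0.16) [370.  38.]
(-0.05, -0.13, 0.16) [346. 261.]
(-0.115, 0.06, 0.108) [296. 108.]
(-0.115, -0.06, 0.108) [293. 197.]
```

View pics/w1.png

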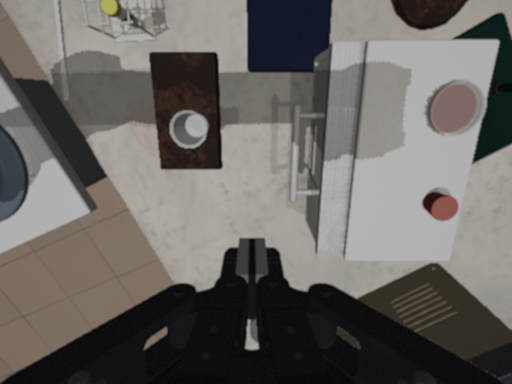

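The picture shows the ledge strip from (348,42) to (332,255), handle bar at x≈295 from row 108 to 200, petri dish (455,107), and stopper (441,206). All agree with the fitted pose, and the finger line is across the ledge. Going above the right end of the search zone.

arm_command(moves=[[0.8,-0.7,-0.6,0,-1],[0.8,-0.7,-0.8,0,-1],[0.8,-0.7,-0.8,0,-1],[0.8,-0.7,-0.8,0,-1],[0.02,0.02,-0.8,0,-1]])

```text
t: 7.6
position: [0.546, -0.2435, 0.2307]
tcp_rot: [2.637, 1.706, -0.003]
force: [0.7, 0.0, -0.6]
finger_gap: 0.0003
grasp_force: 0.0
```

arm_command(moves=[[0,0,-0.8,0,-1],[0,0,-0.8,0,-1],[0,0,-0.8,0,-1],[0,0,0,0,-1],[0,0,0,0,-1]])

```text
t: 8.22
position: [0.5457, -0.2427, 0.1724]
tcp_rot: [2.636, 1.707, 0.001]
force: [0.8, 0.5, 0.4]
finger_gap: 0.0
grasp_force: 0.0
```

arm_command(moves=[[0,0,-0.4,0,-1],[0,0,-0.4,0,-1],[0,0,-0.1,0,-1],[0,0,-0.05,0,-1],[0,0,-0.05,0,-1]])

```text
t: 8.85
position: [0.5455, -0.2426, 0.147]
tcp_rot: [2.637, 1.707, 0.0]
force: [0.2, -0.5, 0.3]
finger_gap: -0.0002
grasp_force: 0.0
```

arm_command(moves=[[0,0,-0.05,0,-1],[0,0,-0.05,0,-1],[0,0,0,0,-1]])

```text
t: 9.22
position: [0.5454, -0.2424, 0.1443]
tcp_rot: [-2.637, -1.708, -0.0]
force: [0.1, -0.2, 0.1]
finger_gap: -0.0001
grasp_force: 0.0
```

arm_command(moves=[[0,0,-0.05,0,-1],[0,0,0,0,-1]])

```text
t: 9.48
position: [0.5453, -0.2423, 0.143]
tcp_rot: [-2.637, -1.708, 0.0]
force: [-0.0, -0.5, 0.1]
finger_gap: 0.0
grasp_force: 0.0
```

arm_command(moves=[[0,0,-0.05,0,-1],[0,0,0,0,-1]])

```text
t: 9.72
position: [0.5453, -0.2424, 0.1417]
tcp_rot: [-2.637, -1.708, 0.0]
force: [-0.5, 1.1, -0.2]
finger_gap: 0.0003
grasp_force: 0.0
```

arm_command(moves=[[0,0,-0.05,0,-1],[0,0,0,0,-1]])

```text
t: 9.98
position: [0.5453, -0.2424, 0.1405]
tcp_rot: [-2.637, -1.708, 0.0]
force: [0.2, -0.6, 0.7]
finger_gap: -0.0002
grasp_force: 0.0
```

arm_command(moves=[[0,0,-0.05,0,-1],[0,0,-0.04,0,-1],[0,0,0,0,-1]])

```text
t: 10.35
position: [0.5453, -0.2424, 0.1382]
tcp_rot: [-2.637, -1.708, 0.0]
force: [0.1, -0.6, 0.3]
finger_gap: 0.0001
grasp_force: 0.0
```

Run:
```python
from h import *
a=env.capture("side");w=env.capture("wrist")
f=cv2.resize(a["frame"][130:230,230:330,::-1],(400,400),interpolation=3)
g=cv2.resize(w["frame"][150:300,175:325,::-1],(400,400),interpolation=3)
cv2.imwrite("pics/e.png",np.hstack([f,g]))
o=env.get_obs();print(o["position"],o["force"],proj(a,o["position"]),proj(w,o["position"]))
q=[.6235,-.2384];c,s=np.cos(-.4235),np.sin(-.4235);d=o["position"][:2]-q;print("cab",c*d[0]+s*d[1],-s*d[0]+c*d[1])
```

```text
[ 0.54533382 -0.24243541  0.13830504] [-0.01623143 -0.03090568 -0.09702774] [270.48442598 186.74441253] [250.58102602 224.7445457 ]
cab -0.0696023166272837 -0.03580159062228121
```

View pics/e.png

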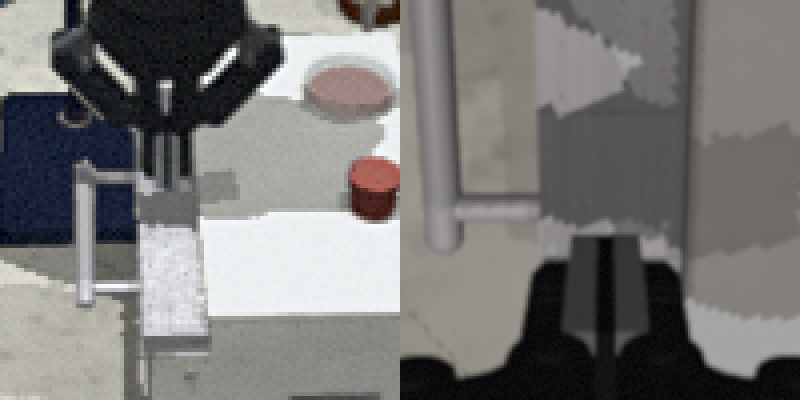

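The fingertips stand on the ledge strip next to the handle's right post (side crop (170,190)). They sit below the nominal face, so probably over the cover. I'll continue down gently.

arm_command(moves=[[0,0,-0.04,0,-1],[0,0,0,0,-1]])

```text
t: 10.7
position: [0.5453, -0.2424, 0.1372]
tcp_rot: [-2.637, -1.708, 0.0]
force: [0.9, 0.5, 0.0]
finger_gap: 0.0003
grasp_force: 0.0
```

arm_command(moves=[[0,0,-0.04,0,-1],[0,0,0,0,-1]])

```text
t: 10.95
position: [0.5453, -0.2424, 0.1362]
tcp_rot: [-2.637, -1.708, 0.0]
force: [-0.6, -0.4, 0.6]
finger_gap: 0.0002
grasp_force: 0.0
```

arm_command(moves=[[0,0,-0.04,0,-1],[0,0,0,0,-1],[0,0,0,0,-1]])

```text
t: 11.32
position: [0.5454, -0.2424, 0.1353]
tcp_rot: [2.637, 1.708, 0.0]
force: [0.8, 0.5, -0.1]
finger_gap: -0.0
grasp_force: 0.0
```

Run:
```python
from h import *
a=env.capture("side");w=env.capture("wrist");b=env.capture("scene")
for l in["drawer_handle","ledge","petri_top","stopper"]:
    rs=[];
    for p in(a,w,b):
        r=env.tip_of(p,l)
        if r and r[0]["score"]>.5: rs.append(ray(p,r[0]["centre"]));print(l,np.round(r[0]["centre"],1),round(r[0]["score"],2))
    if len(rs)>1:x,e=tri(rs);print(x.round(4),np.round(e,4))
q=[.6235,-.2384];c,s=np.cos(-.4235),np.sin(-.4235)
Wd=lambda X:np.array([q[0]+c*X[0]-s*X[1],q[1]+s*X[0]+c*X[1],X[2]])
def draw(p,x0,y0,n,k):
    f=cv2.resize(p["frame"][y0:y0+n,x0:x0+n,::-1],None,fx=k,fy=k,interpolation=cv2.INTER_NEAREST).copy()
    for y in(-.13,-.0358,.13):
        for X in[(-.085,y,.145),(-.05,y,.145),(-.05,y,.16)]:
            u=(proj(p,Wd(X))-[x0,y0]+.5)*k;cv2.circle(f,tuple(int(v) for v in u),4,(0,0,255),1)
    u=(proj(p,env.get_obs()["position"])-[x0,y0]+.5)*k;cv2.circle(f,tuple(int(v) for v in u),4,(0,255,0),-1)
    return f
cv2.imwrite("pics/f.png",np.hstack([draw(a,245,150,65,6),draw(w,190,180,65*2,3)]))
```

```text
drawer_handle [248.9 186.1] 0.58
drawer_handle [190.2 164.1] 0.66
[ 0.5181 -0.1917  0.1111] [0.0042 0.0042]
ledge [273.7 171.8] 0.75
ledge [254.9 175.4] 0.84
ledge [258.8 184.6] 0.62
[ 0.566  -0.2114  0.151 ] [0.0031 0.0036 0.0014]
petri_top [317.2 153.5] 0.73
petri_top [494.2  58.4] 0.71
petri_top [280.6 209.7] 0.8
[ 0.688  -0.2031  0.1636] [0.0038 0.0017 0.0032]
stopper [323.7 181.2] 0.69
stopper [451.3 259.4] 0.58
stopper [225.9 207.5] 0.59
[ 0.6482 -0.2996  0.16  ] [0.0018 0.0017 0.0018]
```

View pics/f.png

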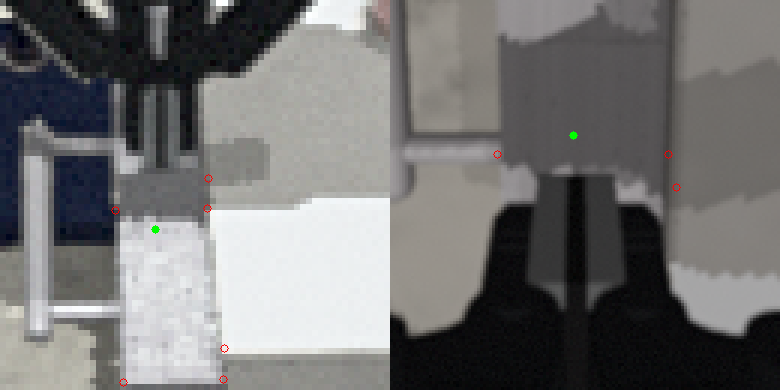

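Run:
```python
from h import *
a=env.capture("side");w=env.capture("wrist")
o=env.get_obs();P=o["position"];print(P,o["force"],o["wrist_torque"])
x,e=tri([ray(a,(271.7,178.3)),ray(w,(253.3,238.3))]);print(x,e)
e_=np.array([.411,.912,0])
for dz in(0,.01,.02,.03):
  print(dz,"side -y face",proj(a,P-.011*e_+[0,0,dz]).round(1),"wrist +y face",proj(w,P+.011*e_+[0,0,dz]).round(1), "wrist -y", proj(w,P-.011*e_+[0,0,dz]).round(1))
print("cam",-np.array(w["R"]).T@w["t"],-np.array(a["R"]).T@a["t"],w["intrinsics"][0][0])
```

```text
[ 0.54535977 -0.24240672  0.13533102] [-0.60643442 -0.05499877  0.21329159] [ 0.02294343  0.02129952 -0.03710544]
[ 0.54841507 -0.24085944  0.16085727] [np.float64(0.0005359049544876386), np.float64(0.0005359049544876981)]
0 side -y face [270.7 190.9] wrist +y face [250.5 208.7] wrist -y [250.6 240.2]
0.01 side -y face [270.7 187.5] wrist +y face [250.5 214.4] wrist -y [250.5 247.3]
0.02 side -y face [270.8 184.1] wrist +y face [250.4 220.8] wrist -y [250.5 255.2]
0.03 side -y face [270.8 180.6] wrist +y face [250.4 227.9] wrist -y [250.4 264. ]
cam [ 0.57735042 -0.17274515  0.31373037] [ 0.1963211  -0.925641    0.78375937] 299.4922287446625
```

Two views put the visible fingertips at z≈0.161, about 25 mm above the reported TCP, which explains why nothing has been touched. I'll carry on down slowly and let touch settle it.

arm_command(moves=[[0,0,-0.1,0,-1],[0,0,-0.1,0,-1],[0,0,-0.1,0,-1],[0,0,0,0,-1]])

```text
t: 12.68
position: [0.5452, -0.2423, 0.1275]
tcp_rot: [-2.637, -1.708, 0.0]
force: [0.3, -0.2, 0.1]
finger_gap: -0.0003
grasp_force: 0.0
```

arm_command(moves=[[0,0,-0.04,0,-1],[0,0,0,0,-1]])

```text
t: 12.92
position: [0.5454, -0.2424, 0.1268]
tcp_rot: [2.637, 1.708, 0.0]
force: [-0.6, -0.0, 0.5]
finger_gap: 0.0002
grasp_force: 0.0
```

arm_command(moves=[[0,0,-0.04,0,-1],[0,0,-0.04,0,-1],[0,0,0,0,-1]])

```text
t: 13.3
position: [0.5453, -0.2424, 0.1247]
tcp_rot: [-2.637, -1.708, 0.0]
force: [0.5, 0.1, 0.4]
finger_gap: -0.0001
grasp_force: 0.0
```

arm_command(moves=[[0,0,-0.04,0,-1],[0,0,0,0,-1]])

```text
t: 13.55
position: [0.5453, -0.2424, 0.1238]
tcp_rot: [-2.637, -1.708, -0.0]
force: [0.4, 0.5, 0.3]
finger_gap: 0.0002
grasp_force: 0.0
```

arm_command(moves=[[0,0,-0.04,0,-1],[0,0,-0.04,0,-1],[0,0,0,0,-1]])

```text
t: 13.92
position: [0.5453, -0.2424, 0.1217]
tcp_rot: [-2.637, -1.708, 0.0]
force: [0.3, -0.4, -0.3]
finger_gap: -0.0
grasp_force: 0.0
```

arm_command(moves=[[0,0,-0.04,0,-1],[0,0,0,0,-1]])

```text
t: 14.18
position: [0.5453, -0.2424, 0.1208]
tcp_rot: [-2.637, -1.708, 0.0]
force: [-0.2, -0.5, 0.4]
finger_gap: -0.0002
grasp_force: 0.0
```

arm_command(moves=[[0,0,-0.04,0,-1],[0,0,0,0,-1]])

```text
t: 14.42
position: [0.5453, -0.2424, 0.1198]
tcp_rot: [-2.637, -1.708, -0.0]
force: [-0.0, 0.3, 0.1]
finger_gap: 0.0001
grasp_force: 0.0
```

arm_command(moves=[[0,0,-0.04,0,-1],[0,0,0,0,-1]])

```text
t: 14.68
position: [0.5453, -0.2424, 0.1188]
tcp_rot: [-2.637, -1.708, 0.0]
force: [-0.5, -0.6, 0.3]
finger_gap: -0.0003
grasp_force: 0.0
```

Run:
```python
from h import *
a=env.capture("side");o=env.get_obs();print(o["position"],o["force"],o["tau"])
f=cv2.resize(a["frame"][140:220,235:315,::-1],None,fx=7,fy=7,interpolation=cv2.INTER_CUBIC)
cv2.imwrite("pics/g.png",f)
```

```text
[ 0.54533082 -0.24240833  0.11878434] [-0.66357024  0.46445936 -0.2601669 ] [-1.93616070e-03 -4.06896687e+01  1.00757924e+01 -1.93313223e+01
  9.41243023e-03  1.47652408e-03  5.46887641e-04]
```

View pics/g.png

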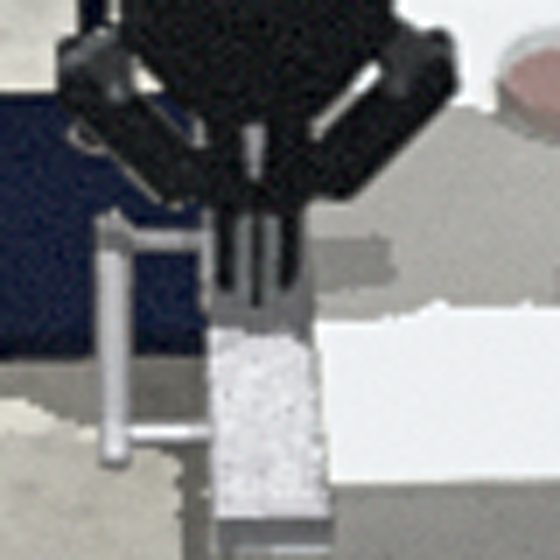

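The tip (258,303 in the crop) is still several pixels short of the ledge below it. I'll continue.

arm_command(moves=[[0,0,-0.04,0,-1],[0,0,-0.04,0,-1]])

```text
t: 14.98
position: [0.5454, -0.2424, 0.1168]
tcp_rot: [2.637, 1.708, 0.0]
force: [-1.1, 0.3, 1.4]
finger_gap: 0.0003
grasp_force: 0.0
```

arm_command(moves=[[0,0,-0.04,0,-1],[0,0,0,0,-1]])

```text
t: 15.22
position: [0.5453, -0.2424, 0.1157]
tcp_rot: [-2.637, -1.708, 0.0]
force: [-0.2, 0.7, -0.1]
finger_gap: -0.0001
grasp_force: 0.0
```

arm_command(moves=[[0,0,-0.04,0,-1],[0,0,0,0,-1]])

```text
t: 15.48
position: [0.5453, -0.2424, 0.1148]
tcp_rot: [-2.637, -1.708, -0.0]
force: [0.6, -0.1, -0.4]
finger_gap: 0.0002
grasp_force: 0.0
```

arm_command(moves=[[0,0,-0.04,0,-1],[0,0,0,0,-1]])

```text
t: 15.72
position: [0.5453, -0.2424, 0.1137]
tcp_rot: [-2.637, -1.708, -0.0]
force: [0.4, 1.0, -0.2]
finger_gap: -0.0002
grasp_force: 0.0
```

arm_command(moves=[[0,0,-0.04,0,-1],[0,0,0,0,-1]])

```text
t: 15.98
position: [0.5453, -0.2424, 0.1127]
tcp_rot: [-2.637, -1.708, 0.0]
force: [-0.6, -0.9, -0.7]
finger_gap: -0.0001
grasp_force: 0.0
```

arm_command(moves=[[0,0,-0.04,0,-1],[0,0,0,0,-1]])

```text
t: 16.23
position: [0.5453, -0.2424, 0.1117]
tcp_rot: [-2.637, -1.708, 0.0]
force: [0.9, 0.2, -0.8]
finger_gap: -0.0001
grasp_force: 0.0
```

arm_command(moves=[[0,0,-0.04,0,-1],[0,0,0,0,-1]])

```text
t: 16.48
position: [0.5453, -0.2424, 0.1107]
tcp_rot: [-2.637, -1.708, 0.0]
force: [-0.1, -0.6, -0.6]
finger_gap: 0.0
grasp_force: 0.0
```

arm_command(moves=[[0,0,-0.04,0,-1],[0,0,0,0,-1]])

```text
t: 16.73
position: [0.5453, -0.2424, 0.1097]
tcp_rot: [-2.637, -1.708, 0.0]
force: [-0.4, 0.3, -0.0]
finger_gap: 0.0
grasp_force: 0.0
```

arm_command(moves=[[0,0,-0.04,0,-1],[0,0,0,0,-1]])

```text
t: 16.98
position: [0.5453, -0.2424, 0.1087]
tcp_rot: [-2.637, -1.708, 0.0]
force: [-1.3, -0.5, -0.0]
finger_gap: -0.0002
grasp_force: 0.0
```

Run:
```python
from h import *
a=env.capture("side");w=env.capture("wrist");o=env.get_obs();print(o["position"])
g=a["frame"].mean(2).round().astype(int)
print("cols 262..284, rows 174..196")
for r in range(174,198):print(r,g[r,262:286].tolist())
g=w["frame"].mean(2).round().astype(int)
for r in range(226,256,2):print(r,g[r,230:276:2].tolist())
print(proj(a,o["position"]))
```

```text
[ 0.54534873 -0.24243144  0.10881755]
cols 262..284, rows 174..196
174 [131, 140, 154, 105, 41, 23, 20, 57, 62, 28, 55, 88, 58, 28, 23, 46, 96, 129, 140, 147, 159, 137, 132, 135]
175 [97, 113, 146, 100, 35, 22, 58, 103, 96, 49, 69, 107, 96, 34, 21, 50, 104, 124, 136, 130, 133, 129, 133, 130]
176 [36, 78, 149, 99, 30, 17, 56, 107, 93, 39, 62, 101, 91, 31, 25, 52, 103, 126, 133, 132, 128, 133, 132, 134]
177 [39, 86, 156, 104, 29, 23, 52, 102, 88, 41, 70, 93, 73, 25, 16, 48, 101, 118, 136, 138, 135, 135, 132, 133]
178 [33, 87, 156, 113, 27, 27, 56, 101, 90, 45, 69, 98, 79, 24, 26, 61, 99, 116, 133, 135, 130, 132, 133, 128]
179 [40, 87, 153, 80, 22, 25, 53, 105, 92, 42, 71, 95, 72, 24, 36, 69, 109, 113, 133, 135, 134, 132, 127, 131]
180 [39, 70, 110, 57, 22, 28, 64, 107, 96, 47, 68, 96, 77, 24, 33, 60, 106, 103, 132, 132, 131, 129, 135, 130]
181 [40, 66, 117, 59, 27, 33, 64, 109, 87, 45, 67, 101, 79, 39, 36, 70, 99, 107, 134, 140, 137, 136, 133, 133]
182 [45, 86, 146, 73, 18, 16, 61, 113, 99, 36, 65, 93, 76, 22, 25, 64, 100, 93, 134, 169, 169, 168, 167, 168]
183 [31, 76, 132, 92, 25, 19,
[... 2543 characters left out ...]
 86, 85]
242 [84, 85, 84, 86, 77, 55, 55, 55, 54, 44, 7, 8, 24, 52, 55, 55, 55, 60, 83, 81, 85, 85, 83]
244 [85, 85, 85, 86, 73, 54, 54, 56, 55, 45, 12, 7, 25, 52, 57, 54, 56, 58, 82, 85, 86, 86, 85]
246 [76, 76, 75, 76, 66, 55, 54, 55, 55, 43, 13, 5, 21, 53, 56, 55, 55, 55, 71, 76, 76, 75, 77]
248 [27, 25, 27, 26, 49, 55, 56, 55, 54, 40, 13, 11, 18, 51, 55, 54, 55, 54, 35, 27, 26, 24, 31]
250 [13, 12, 10, 13, 49, 56, 57, 56, 54, 38, 8, 9, 12, 50, 55, 55, 55, 54, 34, 10, 10, 12, 9]
252 [16, 15, 7, 18, 50, 56, 56, 55, 56, 37, 13, 9, 17, 52, 55, 54, 55, 55, 39, 9, 13, 12, 14]
254 [12, 5, 7, 22, 51, 55, 56, 56, 56, 40, 9, 8, 15, 51, 56, 55, 56, 56, 39, 10, 9, 12, 11]
[270.39584266 196.43208026]
```

Column profile: the tip's near face now ends at row ≈187, nearly at the predicted ledge row of 187.6. Touch should come within about 2 mm.

arm_command(moves=[[0,0,-0.04,0,-1],[0,0,0,0,-1]])

```text
t: 17.32
position: [0.5454, -0.2425, 0.1078]
tcp_rot: [2.637, 1.708, 0.0]
force: [-0.5, 0.2, 0.7]
finger_gap: 0.0001
grasp_force: 0.2
```

arm_command(moves=[[0,0,-0.04,0,-1],[0,0,0,0,-1]])

```text
t: 17.58
position: [0.5454, -0.2425, 0.1068]
tcp_rot: [2.637, 1.708, 0.0]
force: [0.2, 0.2, 0.5]
finger_gap: 0.0
grasp_force: 0.2
```

arm_command(moves=[[0,0,-0.04,0,-1],[0,0,0,0,-1]])

```text
t: 17.82
position: [0.5454, -0.2424, 0.1058]
tcp_rot: [2.637, 1.708, 0.0]
force: [0.8, -0.2, 0.6]
finger_gap: 0.0002
grasp_force: 0.3
```

arm_command(moves=[[0,0,-0.04,0,-1],[0,0,0,0,-1]])

```text
t: 18.08
position: [0.5454, -0.2424, 0.1048]
tcp_rot: [2.637, 1.708, 0.0]
force: [-0.0, 0.9, 1.4]
finger_gap: -0.0002
grasp_force: 0.3
```

The tips yield at about 1 N while sinking, so this is the sprung cover. I'll press further and watch the force.

arm_command(moves=[[0,0,-0.04,0,-1],[0,0,0,0,-1]])

```text
t: 18.32
position: [0.5453, -0.2424, 0.1038]
tcp_rot: [2.637, 1.708, 0.0]
force: [-0.3, -0.5, 1.0]
finger_gap: -0.0001
grasp_force: 0.4
```

arm_command(moves=[[0,0,-0.04,0,-1],[0,0,0,0,-1]])

```text
t: 18.58
position: [0.5454, -0.2424, 0.1028]
tcp_rot: [2.637, 1.708, 0.0]
force: [-0.2, 0.6, 0.5]
finger_gap: -0.0002
grasp_force: 0.4
```

arm_command(moves=[[0,0,-0.04,0,-1],[0,0,0,0,-1]])

```text
t: 18.82
position: [0.5453, -0.2424, 0.102]
tcp_rot: [-2.637, -1.708, -0.0]
force: [0.5, -0.2, 2.3]
finger_gap: -0.0001
grasp_force: 1.6
```

arm_command(moves=[[0,0,-0.04,0,-1],[0,0,-0.04,0,-1]])

```text
t: 19.08
position: [0.5454, -0.2424, 0.1005]
tcp_rot: [-2.637, -1.708, -0.001]
force: [-2.2, 0.2, 7.0]
finger_gap: -0.0001
grasp_force: 3.6
```

arm_command(moves=[[0,0,-0.04,0,-1],[0,0,-0.04,0,-1]])

```text
t: 19.32
position: [0.5454, -0.2424, 0.0986]
tcp_rot: [-2.637, -1.708, -0.001]
force: [-2.3, 1.7, 8.9]
finger_gap: 0.0004
grasp_force: 4.1
```

arm_command(moves=[[0,0,-0.04,0,-1],[0,0,-0.04,0,-1]])

```text
t: 19.58
position: [0.5454, -0.2424, 0.0968]
tcp_rot: [-2.637, -1.707, -0.001]
force: [-3.2, 2.0, 7.3]
finger_gap: 0.0001
grasp_force: 3.5
```

arm_command(moves=[[0,0,-0.04,0,-1],[0,0,0,0,-1]])

```text
t: 19.82
position: [0.5454, -0.2424, 0.0957]
tcp_rot: [-2.637, -1.708, -0.001]
force: [-1.9, 1.4, 8.8]
finger_gap: 0.0001
grasp_force: 4.0
```

Run:
```python
from h import *
a=env.capture("side");w=env.capture("wrist");o=env.get_obs();print(o["t"],o["position"],o["force"])
rs=[]
for p in(a,w):
    r=env.tip_of(p,"drawer_handle")
    if r:
        print(np.round(r[0]["centre"],1),round(r[0]["score"],2),atz(p,r[0]["centre"],.108).round(4)); rs.append(ray(p,r[0]["centre"]))
if len(rs)==2:print(tri(rs))
```

```text
19.925 [ 0.5454426  -0.24242286  0.09569795] [-1.93563752  2.32696202  7.16050404]
[241.7 187.3] 0.96 [ 0.4991 -0.1818  0.108 ]
[131.6 176.9] 0.95 [ 0.4979 -0.1828  0.108 ]
(array([ 0.49851482, -0.18284718,  0.1090632 ]), [np.float64(0.00011460678999828733), np.float64(0.00011460678999824864)])
```

The drawer has sprung out: the handle is now at (0.4985,-0.1828), about 23 mm forward. From touch, the real tips lie about 37 mm above the reported TCP. Lifting off and going over the handle.

arm_command(moves=[[0,0,0.6,0,-1],[0,0,1,0,-1],[0,0,1,0,-1],[-0.5,0.6,0,0,-0.3],[-0.5,0.6,0,0,-0.3]])

```text
t: 20.65
position: [0.52, -0.2122, 0.1604]
tcp_rot: [2.637, 1.707, 0.001]
force: [0.1, 0.4, -0.8]
finger_gap: 0.0301
grasp_force: 0.0
```

arm_command(moves=[[-0.5,0.6,0,0,-0.3],[-0.5,0.55,0,0,-0.3],[0,0,0,0,-0.3],[0,0,0,0,-0.3]])

```text
t: 21.15
position: [0.4959, -0.1841, 0.1602]
tcp_rot: [2.636, 1.707, 0.001]
force: [0.3, 0.6, 0.1]
finger_gap: 0.03
grasp_force: 0.0
```

Run:
```python
from h import *
a=env.capture("side");w=env.capture("wrist");o=env.get_obs();print(o["t"],o["position"],o["force"],o["finger_gap"],env.pinch_z)
rs=[]
for p in(a,w):
    r=env.tip_of(p,"drawer_handle")
    if r:
        print(np.round(r[0]["centre"],1),round(r[0]["score"],2),atz(p,r[0]["centre"],.108).round(4)); rs.append(ray(p,r[0]["centre"]))
if len(rs)==2:print(tri(rs))
f=cv2.resize(a["frame"][110:230,205:325,::-1],(390,390),interpolation=3)
g=cv2.resize(w["frame"][80:340,100:360,::-1],(390,390),interpolation=3)
cv2.imwrite("pics/i.png",np.hstack([f,g]))
```

```text
21.25 [ 0.49587265 -0.18438984  0.16004268] [-0.87524543  0.48316539 -0.35250763] 0.029699770432491453 0.0187
[239.4 187.9] 0.6 [ 0.4932 -0.1814  0.108 ]
[252.4 198.7] 0.73 [ 0.4974 -0.1845  0.108 ]
(array([ 0.49516077, -0.18333309,  0.10888486]), [np.float64(0.002518820460427512), np.float64(0.0025188204604275205)])
```

View pics/i.png

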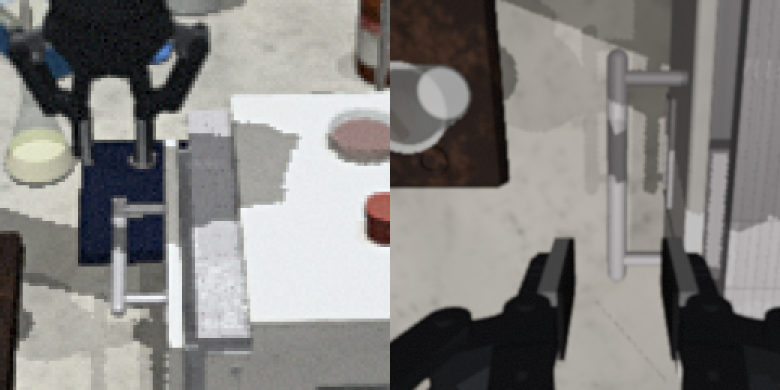

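The picture shows the bar (wrist crop column 617) midway between the open pads (573 and 663), and the drawer ajar. Descending.

arm_command(moves=[[0,0,-0.8,0,-0.3],[0,0,-0.8,0,-0.3],[0,0,-0.6,0,-0.3],[0,0,-0.4,0,-0.3],[0,0,0,0,-0.3]])

```text
t: 21.98
position: [0.4951, -0.1837, 0.0943]
tcp_rot: [-2.637, -1.707, 0.001]
force: [-0.4, 0.1, -0.6]
finger_gap: 0.0297
grasp_force: 0.0
```

arm_command(moves=[[0,0,-0.3,0,-0.3],[0,0,-0.3,0,-0.3],[0,0,-0.3,0,-0.3],[0,0,-0.3,0,-0.3],[0,0,0,0,-0.3]])

```text
t: 22.6
position: [0.4948, -0.1835, 0.0642]
tcp_rot: [-2.636, -1.707, 0.001]
force: [-0.1, 0.2, 0.5]
finger_gap: 0.03
grasp_force: 0.0
```

arm_command(moves=[[0,0,-0.25,0,-0.3],[0,0,-0.2,0,-0.3],[0,0,0,0,-0.3]])

```text
t: 22.98
position: [0.4951, -0.1835, 0.0532]
tcp_rot: [-2.636, -1.708, 0.001]
force: [-0.6, -0.1, -0.0]
finger_gap: 0.0299
grasp_force: 0.0
```

arm_command(grip_force=30, moves=[[0,0,0,0,-1],[0,0,0,0,-1],[0,0,0,0,-1],[0,0,0,0,-1]])

```text
t: 23.48
position: [0.4956, -0.1838, 0.0538]
tcp_rot: [2.637, 1.707, 0.001]
force: [0.4, -0.2, 0.5]
finger_gap: 0.0105
grasp_force: 29.2
```

The bar is held (gap 10.5 mm). I'll draw it out gently along (-0.912, 0.411).

arm_command(moves=[[-0.09,0.04,0,0,-1],[-0.18,0.08,0,0,-1],[-0.18,0.08,0,0,-1],[-0.18,0.08,0,0,-1],[-0.18,0.08,0,0,-1]])

```text
t: 24.1
position: [0.475, -0.1744, 0.0537]
tcp_rot: [2.637, 1.708, 0.001]
force: [2.4, -0.2, 1.4]
finger_gap: 0.0099
grasp_force: 29.5
```

arm_command(moves=[[-0.18,0.08,0,0,-1],[-0.18,0.08,0,0,-1],[-0.18,0.08,0,0,-1],[-0.18,0.08,0,0,-1],[-0.18,0.08,0,0,-1]])

```text
t: 24.72
position: [0.4526, -0.1643, 0.0537]
tcp_rot: [2.637, 1.708, 0.001]
force: [2.9, 0.8, 3.3]
finger_gap: 0.01
grasp_force: 29.7
```

arm_command(moves=[[-0.18,0.08,0,0,-1],[-0.18,0.08,0,0,-1],[-0.18,0.08,0,0,-1],[-0.09,0.04,0,0,-1],[0,0,0,0,-1]])

```text
t: 25.35
position: [0.4363, -0.157, 0.0536]
tcp_rot: [-2.635, -1.707, -0.0]
force: [1.1, 3.4, 6.8]
finger_gap: 0.0097
grasp_force: 30.0
```

arm_command(moves=[[-0.14,0.06,0,0,-1],[-0.14,0.06,0,0,-1],[0,0,0,0,-1]])

```text
t: 25.72
position: [0.4293, -0.1538, 0.0536]
tcp_rot: [-2.635, -1.707, -0.001]
force: [1.7, 3.9, 7.2]
finger_gap: 0.01
grasp_force: 30.1
```

arm_command(moves=[[-0.07,0.03,0,0,-1],[0,0,0,0,-1]])

```text
t: 25.98
position: [0.4278, -0.1531, 0.0536]
tcp_rot: [-2.635, -1.708, -0.001]
force: [2.4, 4.0, 6.7]
finger_gap: 0.0097
grasp_force: 30.0
```

arm_command(moves=[[-0.1,0.045,0,0,-1],[0,0,0,0,-1]])

```text
t: 26.22
position: [0.4263, -0.1525, 0.0537]
tcp_rot: [2.636, 1.708, 0.002]
force: [5.8, 3.2, 1.8]
finger_gap: 0.0097
grasp_force: 29.7
```

Run:
```python
from h import *
a=env.capture("side");w=env.capture("wrist");o=env.get_obs();print(o["t"],o["position"],o["force"])
for l in("drawer_handle","sample_cup"):
  rs=[]
  for p in(a,w):
    r=env.tip_of(p,l)
    if r: print(l,np.round(r[0]["centre"],1),round(r[0]["score"],2),atz(p,r[0]["centre"],.108).round(4)); rs.append(ray(p,r[0]["centre"]))
  if len(rs)==2:print(tri(rs))
```

```text
26.325 [ 0.42632025 -0.15249907  0.05368538] [3.75343847 4.11564629 3.73339512]
drawer_handle [206.7 187.2] 0.56 [ 0.4237 -0.1442  0.108 ]
drawer_handle [253.  266.9] 0.67 [ 0.4282 -0.1513  0.108 ]
(array([ 0.42574199, -0.1487926 ,  0.11089553]), [np.float64(0.003276682455789558), np.float64(0.0032766824557895788)])
sample_cup [255.5 198.4] 0.92 [ 0.5117 -0.2325  0.108 ]
sample_cup [417.4 140.3] 0.88 [ 0.5139 -0.1252  0.108 ]
(array([ 0.54875458, -0.15189424,  0.02956573]), [np.float64(0.00045197559688329856), np.float64(0.0004519755968832966)])
```

arm_command(moves=[[-0.1,0.045,0,0,-1],[0,0,0,0,-1]])

```text
t: 26.78
position: [0.4265, -0.1527, 0.0538]
tcp_rot: [2.63, 1.705, 0.005]
force: [11.4, 0.9, -7.0]
finger_gap: 0.0095
grasp_force: 29.4
```

At the stop. I'll relax the pull, release and lift.

arm_command(moves=[[0.1,-0.045,0,0,-1],[0,0,0,0,-0.3],[0,0,0,0,-0.3],[0,0,0,0,-0.3],[0,0,0,0,-0.3]])

```text
t: 27.4
position: [0.4251, -0.1529, 0.0534]
tcp_rot: [-2.637, -1.707, 0.001]
force: [-0.4, 0.7, 0.2]
finger_gap: 0.03
grasp_force: 0.0
```

arm_command(moves=[[0,0,0.2,0,-0.3],[0,0,0.4,0,-0.3],[0,0,0.8,0,-0.3],[0,0,1,0,-0.3],[0,0,1,0,-0.3]])

```text
t: 28.02
position: [0.4256, -0.153, 0.1399]
tcp_rot: [2.637, 1.707, 0.001]
force: [-0.9, 0.7, -0.4]
finger_gap: 0.0297
grasp_force: 0.0
```

arm_command(moves=[[0,0,1,0,-0.3],[0,0,1,0,-0.3],[0,0,0.5,0,-0.3],[0,0,0,0,-0.3],[0,0,0,0,-0.3]])

```text
t: 28.65
position: [0.425, -0.1525, 0.2004]
tcp_rot: [-2.636, -1.708, 0.002]
force: [0.2, -0.1, 0.5]
finger_gap: 0.0297
grasp_force: 0.0
```

Run:
```python
from h import *
a=env.capture("side");w=env.capture("wrist");o=env.get_obs();print(o["t"],o["position"],o["force"])
for l in("drawer_handle","sample_cup","petri_top","stopper","beaker"):
  rs=[]
  for p in(a,w):
    r=env.tip_of(p,l)
    if r: print(l,np.round(r[0]["centre"],1),round(r[0]["score"],2),atz(p,r[0]["centre"],.108).round(4)); rs.append(ray(p,r[0]["centre"]))
  if len(rs)==2:print(tri(rs))
f=cv2.resize(a["frame"][110:230,180:340,::-1],(400,300),interpolation=3)
g=cv2.resize(w["frame"][:,:,::-1],(400,300),interpolation=3)
cv2.imwrite("pics/j.png",np.hstack([f,g]))
```

```text
28.75 [ 0.42492067 -0.15265699  0.20029577] [-0.11329678 -0.74098367 -0.16683482]
drawer_handle [208.3 187.1] 0.66 [ 0.4273 -0.1456  0.108 ]
drawer_handle [254.9 181.8] 0.76 [ 0.4298 -0.1507  0.108 ]
(array([ 0.42817464, -0.14938701,  0.11076092]), [np.float64(0.0019499570679688773), np.float64(0.0019499570679688237)])
sample_cup [255.4 198.1] 0.87 [ 0.5119 -0.2315  0.108 ]
sample_cup [351.6 125.8] 0.81 [ 0.5284 -0.1389  0.108 ]
(array([ 0.54753969, -0.15436009,  0.03300179]), [np.float64(0.0005769371001326652), np.float64(0.0005769371001328482)])
petri_top [318.9 151.4] 0.71 [ 0.7422 -0.1371  0.108 ]
beaker [234.  331.3] 0.56 [ 0.3288 -0.5327  0.108 ]
beaker [432.6 193.2] 0.25 [ 0.5783 -0.2297  0.108 ]
(array([ 0.51661961, -0.35187545, -0.1054236 ]), [np.float64(0.14753688418228011), np.float64(0.1475368841822802)])
```

View pics/j.png

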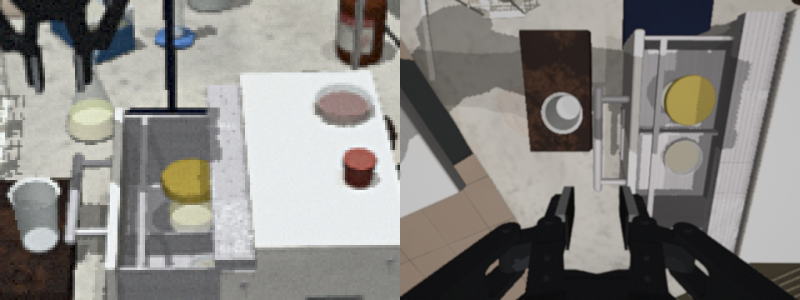

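The drawer is fully open with the yellow-lidded cup upright in it (wrist (690,100)). The petri dish and stopper are in place, and the gripper is clear of everything.

```bash
python3 -c "
from station import env
print(env.sign_off())"
```

```text
the job is handed in; nothing more can be done
None
```

I pressed the hidden catch and the drawer sprang out. I then drew it to its stop by the handle and let go. In the last pictures the sample cup is upright, the petri dish and stopper look unmoved and the gripper is clear. I did not properly re-measure the beaker at the end, though the arm kept away from it. The job was handed in at about 29 s, and no verdict came back.

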